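# Dry-clamp two timber pieces in the glue-up jig

## Task

Set the two timber offcuts up in the glue-up jig for gluing: first push the short one hard into the corner of fence and end stop and let go of it, then, with the cam lever still open, slide the long one in beside it (between it and the cam) until its end meets the same end stop. Then swing the cam lever fully over so that it clamps the pair edge to edge, and leave the glue bottle standing where it is.

Things in the scene. Friction and masses are not known exactly. Their poses are not given: they have to be found in the camera images.
- jig: Glue-up jig, fixed to the trolley: grey laminate-faced board 222 x 232 x 12 mm. Origin: centre of its underside; x runs along the fence towards the end stop, y across towards the fence, z up. Fence: wooden strip 20 mm wide, standing 14 mm above the board, 190 mm long, along the +y edge. End stop: the same section, 116 mm long, along the +x edge. The -x end of the board is open.
- corner (a point): Reference corner: where the planes of the fence's and the end stop's inner faces meet on the board's top (board x +90, y +95, z +12 mm; the strips leave a 6 mm gap there for squeezed-out glue). Axes as the jig: seated pieces lie on its -x, -y side.
- short_center (a point): Centre (half-way up) of the short offcut, a loose timber piece 50 mm wide (its x), 85 mm long (its y), 20 mm thick (z), lying flat, about 0.05 kg. Seated, its long side is against the fence and its end against the end stop: centre at x -42.5, y -25 mm from point corner.
- long_center (a point): Centre (half-way up) of the long offcut, a loose timber piece 50 mm wide (its x), 110 mm long (its y), 22 mm thick (z), lying flat, about 0.07 kg. Seated, its long side is against the short offcut and its end against the end stop: centre at x -55, y -75 mm from point corner; it then reaches 25 mm farther out than the short one.
- short_offcut: The short offcut itself (origin at the centre of its underside, axes as point short_center).
- long_offcut: The long offcut itself (origin at the centre of its underside, axes as point long_center).
- cam_lever (a joint): Cam lever angle, rad: 0 open (arm about along the jig's -y), growing clockwise from above, 1.75 fully over, end of its travel (arm along the jig's -x). Cam: wooden disc, radius 24, 18 mm high, 8 mm off its pivot; starts open, leaving a 56 to 58 mm way beside the seated short piece; at 1.75 it presses 1.2 mm into the seated long one. Stays where left; 1 N moves the knob, about 8 N as it bites.
- lever_knob (a point): Middle of the cam lever's upright round wooden knob, 17 to 21 mm in diameter, 44 mm high, its middle 54 mm above the trolley top; 115 mm from the pivot. The arm below it is 27 mm wide there and its underside is 16 mm above the trolley top.
- cam_pivot (a point): Pivot of the cam lever, at the top of the cam disc (board x +35, y -35.8, z +32 mm); its bolt head stands 9 mm above this.
- glue_bottle: Glue bottle, 44 mm across, 147 mm high, standing to the left of the jig; origin at the centre of its foot.
Not all that is in view belongs to the job. Leave any pink or red look-alike of the short_offcut alone.

How it is judged:
By the outcome, as a careful person would: the job done as asked, in the order asked, and still so for the second after the job is handed in, with the robot touching nothing.
It also fails if it takes over 72 s, if anything falls off the work surface, if the arm or the gripper's body presses on something with over 40 N, if the wrist force passes 120 N, or if a joint passes its speed limit or range.

## Robot

A 6-joint arm with a two-finger parallel gripper is mounted at the origin on a cart in front of the work surface, level with it; the furniture and walls round the work are solid. World frame = base frame: x ahead of the robot, y to its left, z up, the work surface at z = 0. Lengths are in m, angles in rad, forces in N, time in s.
With the tool pointing down it reaches from about 0.375 to 0.9 m from the base axis. Payload 3.1 kg.
Tool frame: the origin (TCP) lies midway between the tips of the shut fingers; the grasp point (between the pads) lies 19 mm behind it; z points along the fingers, y is the line along which they close (so a half turn about z gives the same grasp; the last joint's range is limited). The gripper opens to 87 mm and grips with 3 to 60 N. Pads are 19 mm wide; open, the fingers measure 117 mm over their backs; the gripper's body (75 mm by 190 mm) begins 51 mm behind the grasp point.
Start: joints at [-1.405, 0.527, 1.433, -0, 1.181, -0.178], TCP at [0.211, -0.588, 0.223] pointing down, gripper open.
Joint ranges: [-3.08, 3.08], [-0.75, 2.2], [0.22, 2.44], [-1.43, 4.57], [0, 2.65], [-2.85, 2.85]. Speed limits (rad/s): [2.79, 2.79, 3.14, 3.14, 3.14, 3.14].

## Interface

Orientations are given as a unit quaternion [x, y, z, w].
In Python, from rig import get_obs, cams, job gives the robot as it stands.
- The arm moves only by the tool servo_tool, never from a script. Its argument "moves" is text: rows parted by semicolons, each of 5 numbers parted by spaces: the shift along the tool's x, y, z in m, then the turn about the tool's z in degrees, then the finger opening in m, from 0 to 0.087. In form: dx dy dz spin claw; .... A call has 1 to 10 rows; each row is the pose to reach, as a shift and turn from the pose commanded when the call began, along the tool's axes at that moment; what a row does not reach only later rows make up. A row lasts 1/12 s, in which the tool goes at most 41.7 mm and 7.16 degrees, less where a joint would pass 70% of its speed; a pose out of reach is approached as far as the arm can. A call with a gripper value outside its range is refused whole. The fingers move at their own pace and stop on an object; "grip_force" is the grip in N (left out, the last holds). Time passes only in rows, so rows that repeat a pose let the fingers close. It gives the time, the measured TCP pose, the force, the opening and the grip force at its end, in the units of the state.
- get_obs(): the state, without advancing time (a new reading comes with each control period).
- cams.camera(name): name is "scene" or "side" or "wrist"; returns the picture (480x640x3 uint8, blue, green, red); there is no depth.
- cams.camera_model(name): a dict with "fx", "fy", "cx", "cy" (pixels), "dist" ([k1, k2, p1, p2, k3] as OpenCV has them; the pictures are not rectified), "R" (3x3) and "t" (3): a world point X has camera coordinates R X + t. Camera axes: x right, y down, z forward; pixel columns grow to the right and rows downward; lengths in m; the calibration is good to about 2 mm. A picture is of the moment at which its call begins: read the wrist's pose just before it. camera_model takes no time and is no camera call; for the wrist camera it gives the pose at the moment of the call.
- job.hand_in(): hands the job in; it is judged then, once.
The state is a dict: "time": time; "q": joint angles; "joint_velocities": joint speeds; "joint_torque": joint torques, N m; "position": TCP position; "tool_rot": TCP orientation; "ft_force": force on the tool from outside, world axes, zero at the start; "moment": the same for the moment, N m; "grip_width": finger opening in m; "grip_force": force on a finger pad.
Only numpy, scipy, OpenCV 4.12 (cv2) and the standard library are available. Lean on these libraries where they do the work, as an engineer would, in place of code of your own. Each camera call takes 0.05 s, during which the arm holds its last target. There are 200 camera calls.

## Working session

There is one attempt and no reset: what is moved stays moved. The work goes in short steps, Python scripts to look and compute and a tool call to move; the robot and the scene stay as the last step left them, time stands still between calls to the robot, and variables do not carry over. Pictures are saved under pics/ and viewed, at most 10 in all, crops included, and the job is handed in when it is done.

Besides the shell and the picture viewer there is one more tool, called after ">>>" by a JSON object that holds its "op" and its "data". servo_tool: Moves the arm, as the interface text tells. Its arguments: {"type":"object","properties":{"moves":{"type":"string"},"grip_force":{"type":"number"}},"required":["moves"]}

```bash
mkdir -p pics; ls; python3 - <<'E'
from rig import get_obs,cams
import cv2,numpy as np
o=get_obs();print({k:np.round(v,3) for k,v in o.items()})
for n in("scene","side","wrist"):
    cv2.imwrite(f"pics/{n}0.png",cams.camera(n))
    m=cams.camera_model(n);print(n,{k:np.round(v,3).tolist() for k,v in m.items()}, 'C',np.round(-np.array(m['R']).T@m['t'],3))
a=cv2.imread('pics/scene0.png')
E
```

```text
pics
{'time': np.float64(0.0), 'q': array([-1.405,  0.528,  1.434, -0.   ,  1.181, -0.179]), 'joint_velocities': array([ 0.   ,  0.   ,  0.001, -0.   ,  0.   ,  0.002]), 'joint_torque': array([-1.0000e-03, -4.4005e+01, -1.7659e+01,  6.3000e-02,  5.8000e-02,
       -0.0000e+00]), 'position': array([ 0.211, -0.588,  0.222]), 'tool_rot': array([ 0.985,  0.171, -0.   , -0.001]), 'ft_force': array([ 0.213, -0.14 ,  0.655]), 'moment': array([-0.024, -0.012,  0.006]), 'grip_force': np.float64(0.0), 'grip_width': np.float64(0.087)}
scene {'fx': 526.097, 'fy': 526.097, 'cx': 318.521, 'cy': 239.906, 'dist': [-0.103, 0.0, 0.0, 0.0, 0.0], 'R': [[0.562, -0.827, 0.009], [-0.371, -0.262, -0.891], [0.739, 0.497, -0.454]], 't': [-0.246, 0.235, 1.037]} C [-0.54  -0.657  0.683]
side {'fx': 471.585, 'fy': 471.585, 'cx': 317.146, 'cy': 237.297, 'dist': [-0.09, 0.0, 0.0, 0.0, 0.0], 'R': [[-0.902, -0.431, 0.023], [-0.261, 0.502, -0.825], [0.344, -0.75, -0.565]], 't': [0.458, 0.161, 1.139]} C [0.064 0.971 0.767]
wrist {'fx': 353.529, 'fy': 353.529, 'cx': 317.127, 'cy': 235.459, 'dist': [0.012, 0.0, 0.0, 0.0, 0.0], 'R': [[0.338, -0.941, -0.001], [-0.907, -0.326, 0.265], [-0.25, -0.088, -0.964]], 't': [-0.625, -0.032, 0.389]} C [ 0.279 -0.564  0.383]
```

View pics/scene0.png

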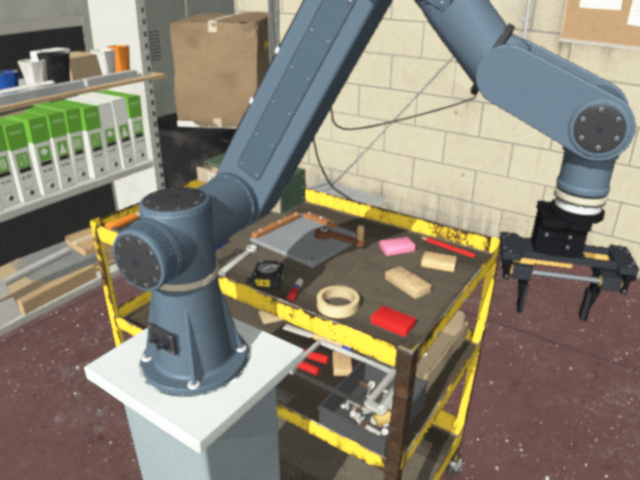

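View pics/side0.png

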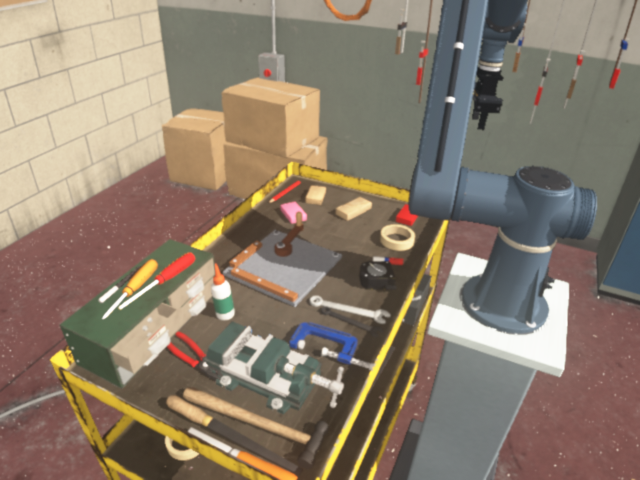

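Candidates for the short offcut (scene pixels): plain wood block at (438,262), plain wood block at (408,282) (longer), pink block (397,246), red block (393,320). The short one is (438,262) and the long one (408,282). In the side view they are at (315,195) and (353,208).

```bash
cat > h.py <<'E'
import cv2,numpy as np
from rig import get_obs,cams
def ray(m,px):
    K=np.array([[m['fx'],0,m['cx']],[0,m['fy'],m['cy']],[0,0,1]])
    p=cv2.undistortPoints(np.array(px,float).reshape(-1,1,2),K,np.array(m['dist'])).reshape(-1,2)
    R=np.array(m['R']);C=-R.T@np.array(m['t'])
    return C,np.c_[p,np.ones(len(p))]@R
def plane(m,px,z):
    C,d=ray(m,px);return C+d*((z-C[2])/d[:,2])[:,None]
def proj(m,X):
    K=np.array([[m['fx'],0,m['cx']],[0,m['fy'],m['cy']],[0,0,1]])
    return cv2.projectPoints(np.array(X,float).reshape(-1,3),cv2.Rodrigues(np.array(m['R']))[0],np.array(m['t'],float),K,np.array(m['dist']))[0].reshape(-1,2)
def yaw():
    o=get_obs();from scipy.spatial.transform import Rotation as R
    return R.from_quat(o['tool_rot']).as_matrix()
E
python3 - <<'E'
from h import *
for n,P in (("scene",[(438,262,.02),(408,282,.022),(360,235,.054),(397,246,.02),(308,240,.012)]),("side",[(315,195,.02),(353,208,.022),(298,222,.054),(292,212,.02),(285,265,.012)])):
    m=cams.camera_model(n)
    for u,v,z in P: print(n,u,v,plane(m,[(u,v)],z).round(3))
print(yaw().round(3))
img=cv2.imread('pics/side0.png'); c=img[170:320,210:380]
cv2.imwrite('pics/sidec.png',cv2.resize(c,None,fx=4,fy=4,interpolation=3)[:600,:800])
E
```

```text
scene 438 262 [[ 0.612 -0.255  0.02 ]]
scene 408 282 [[ 0.474 -0.235  0.022]]
scene 360 235 [[ 0.571 -0.044  0.054]]
scene 397 246 [[ 0.631 -0.128  0.02 ]]
scene 308 240 [[0.533 0.1   0.012]]
side 315 195 [[ 0.628 -0.234  0.02 ]]
side 353 208 [[ 0.487 -0.212  0.022]]
side 298 222 [[ 0.578 -0.018  0.054]]
side 292 212 [[ 0.644 -0.107  0.02 ]]
side 285 265 [[0.542 0.123 0.012]]
[[ 0.941  0.337 -0.   ]
 [ 0.337 -0.941  0.002]
 [ 0.    -0.002 -1.   ]]
```

View pics/sidec.png

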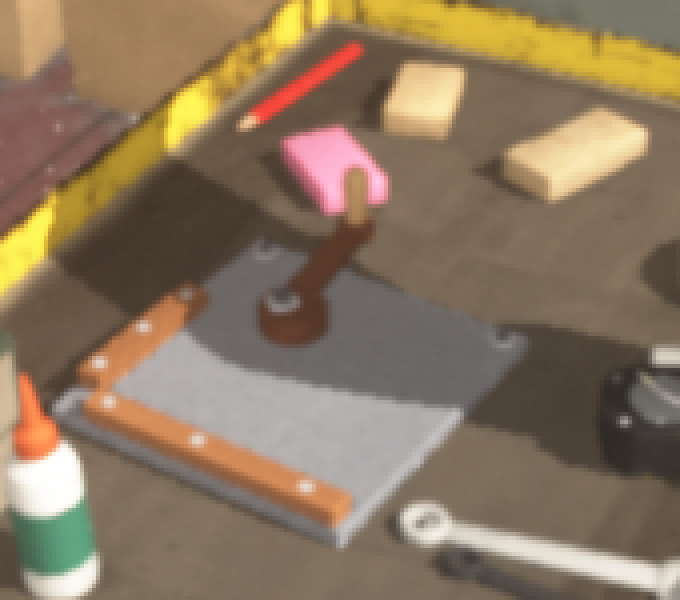

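The crop shows the short offcut (425,100), the long one (578,155), the pink look-alike (335,170) and the knob (355,195). The jig's fence is along (215,455), its end stop at (145,335) and its open end is towards the robot. Next I move the wrist camera over it.

>>> {"op": "servo_tool", "data": {"moves": "0.15 -0.12 -0.04 10 0.087; 0.3 -0.25 -0.04 20 0.087; 0.438 -0.363 -0.04 20 0.087; 0.438 -0.363 -0.04 20 0.087; 0.438 -0.363 -0.04 20 0.087; 0.438 -0.363 -0.04 20 0.087; 0.438 -0.363 -0.04 20 0.087; 0.438 -0.363 -0.04 20 0.087; 0.438 -0.363 -0.04 20 0.087; 0.438 -0.363 -0.04 20 0.087"}}

```text
time: 0.98
position: [0.4229, -0.2294, 0.2538]
tool_rot: [1.0, -0.003, -0.0, -0.0]
ft_force: [0.3, -0.1, -0.2]
grip_width: 0.0869
grip_force: 0.0
```

>>> {"op": "servo_tool", "data": {"moves": "0.13 0.14 0 0 0.087; 0.13 0.14 0 0 0.087; 0.13 0.14 0 0 0.087; 0.13 0.14 0 0 0.087; 0.13 0.14 0 0 0.087; 0.13 0.14 0 0 0.087"}}

```text
time: 1.48
position: [0.5549, -0.3764, 0.2527]
tool_rot: [1.0, -0.003, 0.002, 0.002]
ft_force: [0.2, -0.2, -1.5]
grip_width: 0.0871
grip_force: 0.0
```

>>> {"op": "servo_tool", "data": {"moves": "-0.06 -0.28 0 0 0.087; -0.06 -0.28 0 0 0.087; -0.06 -0.28 0 0 0.087; -0.06 -0.28 0 0 0.087; -0.06 -0.28 0 0 0.087; -0.06 -0.28 0 0 0.087; -0.06 -0.28 0 0 0.087; -0.06 -0.28 0 0 0.087; -0.06 -0.28 0 0 0.087"}}

```text
time: 2.23
position: [0.4916, -0.0894, 0.2539]
tool_rot: [1.0, -0.001, -0.001, -0.0]
ft_force: [-1.0, -0.0, 0.3]
grip_width: 0.0871
grip_force: 0.0
```

```bash
python3 - <<'E'
from h import *
import json
m=cams.camera_model("wrist");i=cams.camera("wrist");cv2.imwrite('pics/w1.png',i)
json.dump({k:np.array(v).tolist() for k,v in m.items()},open('w1.json','w'))
print(get_obs()['position'])
E
```

```text
[ 0.4926827  -0.09103804  0.25397539]
```

View pics/w1.png

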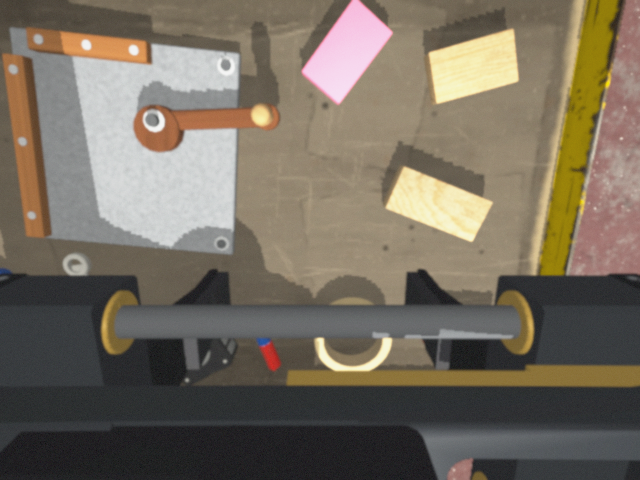

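The wrist view shows the short offcut at (473,66), the long one at (438,204), pink at (347,50), the fence at (27,145), the end stop at (90,45), the knob at (262,115), the bolt at (153,120) and a plausible bright board outline.

```bash
python3 - <<'E'
from h import *
import json
m=json.load(open('w1.json'));i=cv2.imread('pics/w1.png');hsv=cv2.cvtColor(i,cv2.COLOR_BGR2HSV)
def blob(box,lo,hi,z,nm):
    x0,y0,x1,y1=box;k=np.zeros(i.shape[:2],np.uint8)
    k[y0:y1,x0:x1]=cv2.inRange(hsv,lo,hi)[y0:y1,x0:x1]
    c=max(cv2.findContours(cv2.morphologyEx(k,cv2.MORPH_OPEN,np.ones((3,3))),0,1)[0],key=cv2.contourArea)
    w=plane(m,c.reshape(-1,2)+0.0,z)[:,:2]
    r=cv2.minAreaRect((w*1000).astype(np.float32));print(nm,'center',np.round(r[0],1),'size',np.round(r[1],1),'ang',round(r[2],1),'corners',cv2.boxPoints(r).round(0).tolist());return r
blob((415,20,530,115),(8,40,120),(30,200,255),.02,'short')
blob((375,155,505,250),(8,40,120),(30,200,255),.022,'long')
blob((295,0,400,110),(150,50,80),(179,255,255),.02,'pink')
blob((0,45,60,245),(3,120,90),(20,255,255),.026,'fence')
blob((22,20,155,70),(3,120,90),(20,255,255),.026,'stop')
P=lambda px,z:(plane(m,[px],z)[0]*1000).round(1)
print('knob top',P((261,115),.076),'bolt',P((153,120),.053),'board corners',P((240,51),.012),P((233,254),.012),P((11,27),.012))
print(hsv[66,473],hsv[204,438],hsv[145,27],hsv[50,90])
E
```

```text
short center [ 631.9 -250.2] size [126.9  87.7] ang 89.8 corners [[588.0, -313.0], [675.0, -314.0], [676.0, -187.0], [588.0, -187.0]]
long center [ 492.7 -230. ] size [154.5 107. ] ang 90.0 corners [[439.0, -307.0], [546.0, -307.0], [546.0, -153.0], [439.0, -153.0]]
pink center [ 672.7 -117.1] size [35.4 79.3] ang 18.4 corners [[643.0, -85.0], [668.0, -160.0], [702.0, -149.0], [677.0, -74.0]]
fence center [549.2 217.7] size [ 27.2 188.4] ang 84.4 corners [[454.0, 213.0], [642.0, 195.0], [644.0, 222.0], [457.0, 240.0]]
stop center [652.  135.2] size [117.4  20.6] ang 84.3 corners [[636.0, 78.0], [656.0, 76.0], [668.0, 193.0], [648.0, 195.0]]
knob top [584.2 -39.   76. ] bolt [580.8  69.4  53. ] board corners [650.3 -10.6  12. ] [429.9  11.   12. ] [670.9 218.   12. ]
[ 26  63 247] [ 24  75 245] [ 13 135 160] [ 14 134 225]
```

```bash
python3 - <<'E'
from h import *
import json
m=json.load(open('w1.json'));i=cv2.imread('pics/w1.png');hsv=cv2.cvtColor(i,cv2.COLOR_BGR2HSV)
for box,z,nm in(((415,20,530,115),.02,'short'),((375,155,505,250),.022,'long')):
    x0,y0,x1,y1=box;k=np.zeros(i.shape[:2],np.uint8);k[y0:y1,x0:x1]=cv2.inRange(hsv,(15,30,205),(35,140,255))[y0:y1,x0:x1]
    c=max(cv2.findContours(cv2.morphologyEx(k,cv2.MORPH_CLOSE,np.ones((3,3))),0,1)[0],key=cv2.contourArea)
    r=cv2.minAreaRect((plane(m,c.reshape(-1,2)+0.0,z)[:,:2]*1000).astype(np.float32))
    print(nm,np.round(r[0],1),np.round(r[1],1),round(r[2],1),cv2.boxPoints(r).round(0).tolist())
s=cams.camera_model('side')
print('bottle foot',plane(s,[(225,318)],0).round(3),'body mid',plane(s,[(223,295)],.04).round(3))
print('rim',plane(m,[(575,100)],0.05).round(3),plane(m,[(545,100)],0).round(3))
P=lambda px,z:(plane(m,[px],z)[0]*1000).round(1)
print('knob',P((261,115),.076),'bolt',P((153,120),.041))
E
```

```text
short [ 633.3 -249.7] [50.7 85.8] 14.4 [[598.0, -214.0], [619.0, -298.0], [669.0, -285.0], [647.0, -202.0]]
long [ 491.1 -226.6] [110.6  50.8] 68.8 [[447.0, -269.0], [495.0, -287.0], [535.0, -184.0], [487.0, -166.0]]
bottle foot [[0.577 0.348 0.   ]] body mid [[0.597 0.32  0.04 ]]
rim [[ 0.598 -0.338  0.05 ]] [[ 0.603 -0.34   0.   ]]
knob [584.2 -39.   76. ] bolt [581.3  74.7  41. ]
```

Sizes check out: short 50.7x85.8, long 110.6x50.8, jig edge 221.5 and bolt within 2 mm of its predicted place. I pick the short one first: TCP shift +0.141, +0.159, spin +75.6.

>>> {"op": "servo_tool", "data": {"moves": "0.04 0.04 0 7 0.087; 0.07 0.08 0.03 14 0.087; 0.1 0.11 0.06 21 0.087; 0.12 0.13 0.09 28 0.087; 0.141 0.159 0.12 35 0.087; 0.141 0.159 0.14 42 0.087; 0.141 0.159 0.14 49 0.087; 0.141 0.159 0.14 56 0.087; 0.141 0.159 0.14 63 0.087; 0.141 0.159 0.14 70 0.087", "grip_force": 25}}

```text
time: 3.12
position: [0.6328, -0.254, 0.112]
tool_rot: [0.815, -0.579, -0.001, 0.0]
ft_force: [-0.6, -0.0, -0.2]
grip_width: 0.0872
grip_force: 0.0
```

>>> {"op": "servo_tool", "data": {"moves": "0 0 0.02 5.6 0.087; 0 0 0.02 5.6 0.087; 0 0 0.02 5.6 0.087"}}

```text
time: 3.37
position: [0.632, -0.2525, 0.0922]
tool_rot: [0.789, -0.615, -0.002, 0.0]
ft_force: [-0.2, -0.6, -0.2]
grip_width: 0.0869
grip_force: 0.0
```

```bash
cat >> h.py <<'E'
def see(nm,box=None,sc=1):
    m=cams.camera_model("wrist");i=cams.camera("wrist")
    cv2.imwrite(f'pics/{nm}.png',i)
    return m,i
def woods(m,i,z,lo=(15,30,205),hi=(35,140,255),amin=800):
    hsv=cv2.cvtColor(i,cv2.COLOR_BGR2HSV);k=cv2.morphologyEx(cv2.inRange(hsv,lo,hi),cv2.MORPH_OPEN,np.ones((3,3)))
    for c in cv2.findContours(k,0,1)[0]:
        if cv2.contourArea(c)<amin: continue
        r=cv2.minAreaRect((plane(m,c.reshape(-1,2)+0.0,z)[:,:2]*1000).astype(np.float32))
        print('px',c.reshape(-1,2).mean(0).round(),'c',np.round(r[0],1),'sz',np.round(r[1],1),'ang',round(r[2],1))
O=np.array([550.5,114.9]);A=np.radians(-5.5);EX=np.array([np.cos(A),np.sin(A)]);EY=np.array([-EX[1],EX[0]])
COR=O+90*EX+95*EY
def c2w(x,y): return COR+x*EX+y*EY
def w2c(p): d=np.asarray(p)[:2]-COR; return np.array([d@EX,d@EY])
def to(p,psi=None):  # shift for TCP target mm xyz in present tool axes; spin
    o=get_obs();R=yaw();d=R.T@(np.array(p)/1000-o['position'])
    y=np.degrees(np.arctan2(R[1,0],R[0,0]))
    print('pos',o['position'].round(4),'yaw',round(y,2),'shift',d.round(4),'spin',None if psi is None else round((y-psi+180)%360-180,1))
E
python3 - <<'E'
from h import *
m,i=see('s1')
woods(m,i,.02)
to((633.3,-249.7,3),-75.6)
c=c2w(-105,-45);print('place',c); print(c2w(-42.5,-25))
cv2.imwrite('pics/s1c.png',i)
E
```

```text
px [314. 246.] c [ 633.8 -251. ] sz [50.2 84.1] ang 14.5
px [565. 147.] c [ 495. -356.] sz [  5.6 105.5] ang 89.9
px [215.  68.] c [ 708.4 -353.7] sz [164.5  58.8] ang 23.3
pos [ 0.6328 -0.2526  0.0932] yaw -75.85 shift [-0.0026 -0.0013  0.0902] spin -0.2
place [540.36134465 166.10749621]
[604.4905221  180.02506064]
```

View pics/s1c.png

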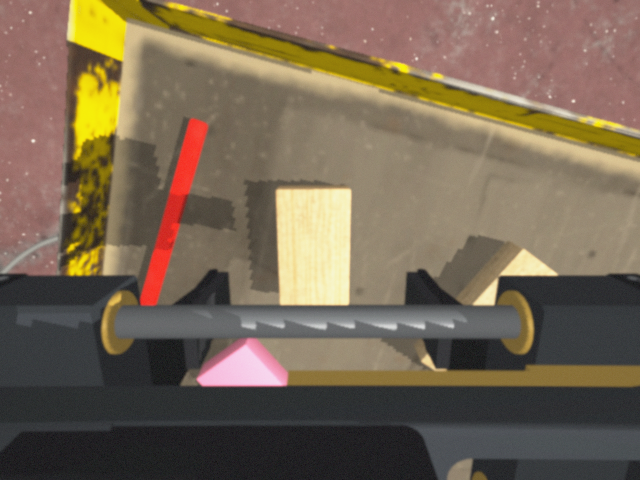

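The crop confirms the plain wood piece (314,246) sits between the open fingers, with pink (245,365) and the long one clear. Descend and grip.

>>> {"op": "servo_tool", "data": {"moves": "-0.002 -0.001 0.035 0 0.087; -0.002 -0.001 0.065 0 0.087; -0.002 -0.001 0.085 0 0.087; -0.002 -0.001 0.09 0 0.087; -0.002 -0.001 0.09 0 0.075; -0.002 -0.001 0.09 0 0.06; -0.002 -0.001 0.09 0 0.045; -0.002 -0.001 0.09 0 0.04; -0.002 -0.001 0.09 0 0.04; -0.002 -0.001 0.09 0 0.04", "grip_force": 25}}

```text
time: 4.25
position: [0.6344, -0.2496, 0.0049]
tool_rot: [0.789, -0.615, 0.001, -0.0]
ft_force: [-0.6, -0.1, -0.2]
grip_width: 0.0549
grip_force: 0.0
```

>>> {"op": "servo_tool", "data": {"moves": "0 0 -0.03 0 0.04; 0 0 -0.06 0 0.04; 0 0 -0.08 0 0.04"}}

```text
time: 4.5
position: [0.6346, -0.2497, 0.0861]
tool_rot: [0.789, -0.615, 0.001, -0.0]
ft_force: [1.0, 0.4, -0.1]
grip_width: 0.049
grip_force: 25.0
```

```bash
python3 - <<'E'
from h import *
p=c2w(-105,-45);to((p[0],p[1],85),-5.5)
E
```

```text
pos [ 0.6346 -0.2497  0.0861] yaw -75.89 shift [-4.263e-01 -9.900e-03  4.000e-04] spin -70.4
```

>>> {"op": "servo_tool", "data": {"moves": "0 0 -0.04 -7 0.04; -0.04 0 -0.06 -14 0.04; -0.08 0 -0.06 -21 0.04; -0.12 0 -0.06 -28 0.04; -0.16 -0.01 -0.06 -35 0.04; -0.2 -0.01 -0.06 -42 0.04; -0.24 -0.01 -0.06 -49 0.04; -0.28 -0.01 -0.06 -56 0.04; -0.32 -0.01 -0.06 -63 0.04; -0.36 -0.01 -0.06 -70 0.04"}}

```text
time: 5.33
position: [0.555, 0.104, 0.1442]
tool_rot: [0.999, -0.049, 0.0, -0.0]
ft_force: [0.2, 0.2, 0.4]
grip_width: 0.0491
grip_force: 25.0
```

>>> {"op": "servo_tool", "data": {"moves": "-0.024 -0.062 0 0 0.04; -0.024 -0.062 0 0 0.04; -0.024 -0.062 0 0 0.04; -0.024 -0.062 0 0 0.04"}}

```text
time: 5.67
position: [0.5378, 0.1678, 0.1441]
tool_rot: [0.999, -0.05, 0.0, 0.0]
ft_force: [-0.7, 0.0, -0.6]
grip_width: 0.0489
grip_force: 25.0
```

```bash
python3 - <<'E'
from h import *
p=c2w(-105,-45);to((p[0],p[1],30),-5.5)
i=cams.camera('side');s=cams.camera_model('side')
u,v=proj(s,np.r_[p/1000,.1])[0];print(u,v)
u,v=int(u),int(v);cv2.imwrite('pics/s2.png',cv2.resize(i[v-60:v+60,u-75:u+75],None,fx=5,fy=5,interpolation=3))
E
```

```text
pos [0.5378 0.1678 0.1441] yaw -5.69 shift [0.0027 0.0014 0.1141] spin -0.2
276.570220207136 246.11970903686094
```

View pics/s2.png

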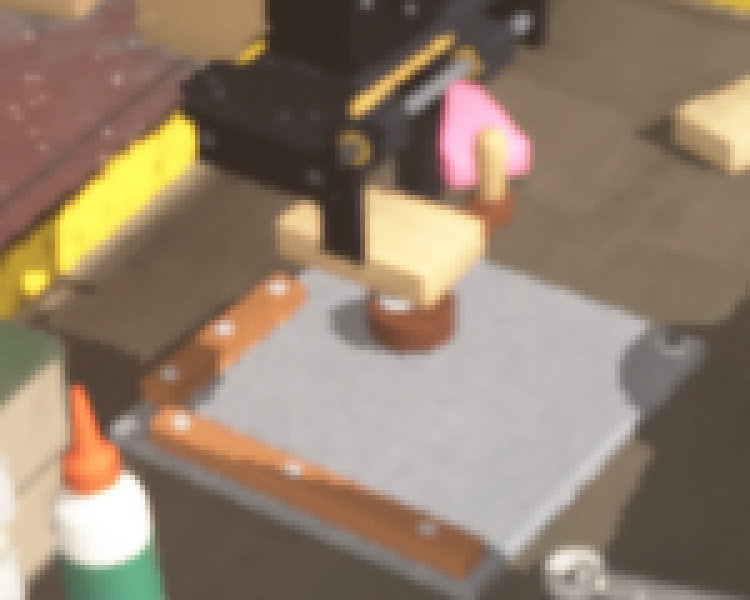

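The side crop shows the piece level in the fingers at (380,250), with fingertips near its bottom; bottle, knob and jig are undisturbed. Lower onto the board and release.

>>> {"op": "servo_tool", "data": {"moves": "0.003 0.001 0.04 0 0.04; 0.003 0.001 0.08 0 0.04; 0.003 0.001 0.105 0 0.04; 0.003 0.001 0.115 0 0.04; 0.003 0.001 0.12 0 0.04; 0.003 0.001 0.125 0 0.04; 0.003 0.001 0.127 0 0.04; 0.003 0.001 0.127 0 0.04"}}

```text
time: 6.38
position: [0.5417, 0.1621, 0.0207]
tool_rot: [0.999, -0.051, 0.0, 0.001]
ft_force: [-6.1, -6.3, 22.8]
grip_width: 0.0499
grip_force: 25.0
```

>>> {"op": "servo_tool", "data": {"moves": "0 0 -0.003 0 0.045; 0 0 -0.004 0 0.053; 0 0 -0.004 0 0.06; 0 0 -0.004 0 0.06; 0 0 -0.004 0 0.06; 0 0 -0.004 0 0.06; 0 0 -0.03 0 0.06; 0 0 -0.07 0 0.06; 0 0 -0.11 0 0.06; 0 0 -0.15 0 0.06"}}

```text
time: 7.22
position: [0.5404, 0.1652, 0.1675]
tool_rot: [0.999, -0.051, -0.001, 0.0]
ft_force: [1.3, -0.2, 0.1]
grip_width: 0.06
grip_force: 0.0
```

>>> {"op": "servo_tool", "data": {"moves": "-0.04 0 -0.01 0 0.0; -0.08 0 -0.04 0 0.0; -0.1 0 -0.04 0 0.0; -0.1 0 -0.04 0 0.0"}}

```text
time: 7.55
position: [0.4356, 0.1759, 0.2078]
tool_rot: [0.999, -0.05, -0.002, 0.0]
ft_force: [-0.7, 0.6, 0.0]
grip_width: 0.0406
grip_force: 0.0
```

```bash
python3 - <<'E'
from h import *
m,i=see('s3');woods(m,i,.032)
to((0,0,0),-5.5)
E
```

```text
px [602. 271.] c [ 346.9 -105.3] sz [31.9 80.1] ang 43.2
px [319.  94.] c [542.8 162.9] sz [50.7 84.4] ang 84.2
pos [0.4389 0.1758 0.2074] yaw -5.8 shift [-0.4186  0.2192  0.2079] spin -0.3
```

View pics/s3.png

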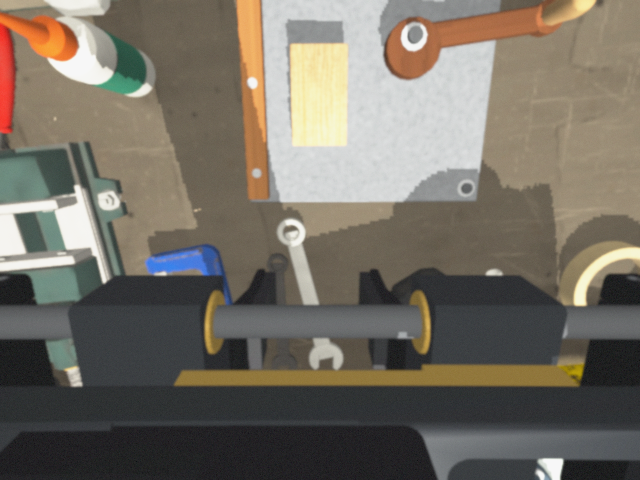

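Placed squarely beside the fence at (319,94). Now the pushes.

```bash
python3 - <<'E'
from h import *
import pickle
print('piece',w2c((542.8,162.9)))
m=cams.camera_model("wrist")
print('bottle low rim',plane(m,[(150,75)],.02)[0].round(3))
for x,y,z in((-107,-100,50),(-107,-62,16)):
    p=c2w(x,y);to((p[0],p[1],z),-5.5)
E
```

```text
piece [-102.26514685  -47.95899477]
bottle low rim [0.581 0.313 0.02 ]
pos [0.4389 0.1758 0.2074] yaw -5.8 shift [0.1004 0.0544 0.1573] spin -0.3
pos [0.4389 0.1758 0.2074] yaw -5.8 shift [0.1002 0.0164 0.1913] spin -0.3
```

>>> {"op": "servo_tool", "data": {"moves": "0.035 0.02 0 -0.3 0; 0.07 0.04 0.03 -0.3 0; 0.1 0.054 0.06 -0.3 0; 0.1 0.054 0.1 -0.3 0; 0.1 0.054 0.14 -0.3 0; 0.1 0.054 0.17 -0.3 0; 0.1 0.054 0.19 -0.3 0; 0.1 0.054 0.19 -0.3 0; 0.1 0.054 0.19 -0.3 0"}}

```text
time: 8.35
position: [0.5364, 0.111, 0.0148]
tool_rot: [0.999, -0.049, -0.001, 0.0]
ft_force: [0.0, 0.2, -0.7]
grip_width: 0.0005
grip_force: 0.0
```

>>> {"op": "servo_tool", "data": {"moves": "0 -0.008 0 0 0; 0 -0.014 0 0 0; 0 -0.02 0 0 0; 0 -0.025 0 0 0; 0 -0.03 0 0 0; 0 -0.033 0 0 0; 0 -0.035 0 0 0; 0 -0.035 0 0 0"}}

```text
time: 9.02
position: [0.5392, 0.1468, 0.0169]
tool_rot: [0.999, -0.049, 0.0, -0.0]
ft_force: [-0.6, 0.4, -0.6]
grip_width: 0.0006
grip_force: 0.0
```

```bash
python3 - <<'E'
from h import *
o=get_obs();print(w2c(o['position']*1000),o['position'],o['ft_force'].round(1))
E
```

```text
[-104.35078118  -64.35793162] [0.5391522  0.14677646 0.01694656] [-0.6  0.4 -0.6]
```

>>> {"op": "servo_tool", "data": {"moves": "0 -0.001 0 0 0; 0 -0.002 0 0 0; 0 -0.003 0 0 0; 0 -0.004 0 0 0; 0 -0.004 0 0 0"}}

```text
time: 9.43
position: [0.5395, 0.1502, 0.0168]
tool_rot: [0.999, -0.049, 0.0, -0.0]
ft_force: [0.7, -1.2, -0.1]
grip_width: 0.0005
grip_force: 0.2
```

>>> {"op": "servo_tool", "data": {"moves": "0 -0.001 0 0 0; 0 -0.002 0 0 0; 0 -0.003 0 0 0; 0 -0.004 0 0 0; 0 -0.004 0 0 0"}}

```text
time: 9.85
position: [0.5399, 0.1545, 0.0168]
tool_rot: [0.999, -0.049, 0.0, -0.0]
ft_force: [-0.7, 0.4, -0.5]
grip_width: 0.0003
grip_force: 0.0
```

>>> {"op": "servo_tool", "data": {"moves": "0 -0.001 0 0 0; 0 -0.002 0 0 0; 0 -0.003 0 0 0; 0 -0.004 0 0 0; 0 -0.004 0 0 0"}}

```text
time: 10.27
position: [0.5399, 0.1549, 0.0168]
tool_rot: [0.999, -0.047, -0.001, 0.003]
ft_force: [-0.5, -14.1, 2.6]
grip_width: 0.0005
grip_force: 7.0
```

```bash
python3 - <<'E'
from h import *
m,i=see('s4');woods(m,i,.032)
o=get_obs();print(w2c(o['position']*1000),o['ft_force'].round(1))
s=cams.camera_model('side');j=cams.camera('side')
u,v=proj(s,np.r_[c2w(-80,-30)/1000,.03])[0].astype(int)
cv2.imwrite('pics/s4s.png',cv2.resize(j[v-50:v+50,u-65:u+65],None,fx=6,fy=6,interpolation=3)[:600,:780])
E
```

```text
px [237. 241.] c [571.1 185.6] sz [49.7 32.8] ang 84.0
[-104.38972702  -56.23091683] [ -1.2 -13.5   2.1]
```

View pics/s4s.png

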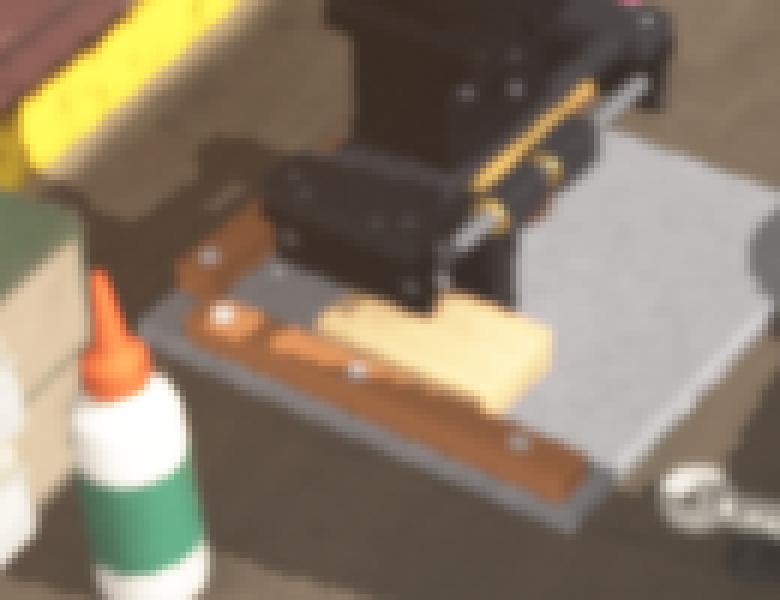

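The crop shows the piece flush along the fence (about (400,350)); the 14 N reaction confirms it. Now I go behind it and push along +x.

>>> {"op": "servo_tool", "data": {"moves": "0 0.01 0 0 0; 0 0.02 -0.02 0 0; 0 0.02 -0.06 0 0; -0.035 0.0 -0.06 0 0; -0.065 -0.027 -0.06 0 0; -0.065 -0.027 -0.06 0 0; -0.065 -0.027 -0.03 0 0; -0.065 -0.027 0 0 0; -0.065 -0.027 0 0 0"}}

```text
time: 11.12
position: [0.4773, 0.1917, 0.0135]
tool_rot: [0.999, -0.049, -0.002, 0.0]
ft_force: [-0.6, -0.4, -0.1]
grip_width: 0.0007
grip_force: 0.0
```

>>> {"op": "servo_tool", "data": {"moves": "0.01 0 0 0 0; 0.02 0 0 0 0; 0.03 0 0 0 0; 0.038 0 0 0 0; 0.046 0 0 0 0; 0.052 0 0 0 0; 0.058 0 0 0 0; 0.062 0 0 0 0; 0.064 0 0 0 0; 0.064 0 0 0 0"}}

```text
time: 11.95
position: [0.5425, 0.1851, 0.0168]
tool_rot: [0.999, -0.049, 0.0, -0.0]
ft_force: [-1.0, 0.5, 0.2]
grip_width: 0.0003
grip_force: 0.0
```

```bash
python3 - <<'E'
from h import *
o=get_obs();print(w2c(o['position']*1000),o['ft_force'].round(1))
E
```

```text
[-104.6792111   -25.89138241] [-1.   0.5  0.2]
```

>>> {"op": "servo_tool", "data": {"moves": "0.002 0 0 0 0; 0.004 0 0 0 0; 0.006 0 0 0 0; 0.008 0 0 0 0; 0.01 0 0 0 0; 0.011 0 0 0 0; 0.012 0 0 0 0; 0.012 0 0 0 0"}}

```text
time: 12.62
position: [0.5507, 0.1843, 0.0166]
tool_rot: [0.999, -0.049, -0.003, 0.0]
ft_force: [-6.0, 1.7, 3.9]
grip_width: 0.0002
grip_force: 2.9
```

>>> {"op": "servo_tool", "data": {"moves": "0.001 0 0 0 0; 0.002 0 0 0 0; 0.003 0 0 0 0; 0.003 0 0 0 0"}}

```text
time: 12.95
position: [0.5507, 0.1842, 0.0166]
tool_rot: [0.999, -0.049, -0.006, 0.0]
ft_force: [-10.6, 2.7, 9.2]
grip_width: 0.0006
grip_force: 5.2
```

```bash
python3 - <<'E'
from h import *
o=get_obs();print(w2c(o['position']*1000),o['ft_force'].round(1))
E
```

```text
[-96.41768009 -25.98535206] [-10.6   2.7   9.2]
```

>>> {"op": "servo_tool", "data": {"moves": "-0.01 0 0 0 0; -0.015 0 -0.03 0 0; -0.015 0.01 -0.06 0 0; 0.015 0.04 -0.06 0 0; 0.032 0.05 -0.06 0 0; 0.032 0.05 -0.06 0 0; 0.032 0.05 -0.03 0 0; 0.032 0.05 0 0 0; 0.032 0.05 0 0 0"}}

```text
time: 13.7
position: [0.5836, 0.1306, 0.0136]
tool_rot: [0.999, -0.049, -0.0, 0.0]
ft_force: [-0.0, 0.1, 0.2]
grip_width: 0.0007
grip_force: 0.0
```

>>> {"op": "servo_tool", "data": {"moves": "0 -0.006 0 0 0; 0 -0.012 0 0 0; 0 -0.016 0 0 0; 0 -0.019 0 0 0; 0 -0.021 0 0 0; 0 -0.023 0 0 0; 0 -0.023 0 0 0"}}

```text
time: 14.28
position: [0.5858, 0.1504, 0.0176]
tool_rot: [0.999, -0.047, -0.0, 0.003]
ft_force: [-1.1, -13.1, 2.1]
grip_width: 0.0003
grip_force: 6.6
```

```bash
python3 - <<'E'
from h import *
o=get_obs();print(w2c(o['position']*1000),o['position'],o['ft_force'].round(1))
E
```

```text
[-58.27475156 -56.30438193] [0.585788   0.15037674 0.0175827 ] [ -1.1 -13.1   2.1]
```

>>> {"op": "servo_tool", "data": {"moves": "0 0.012 0 0 0; 0 0.016 -0.03 0 0; -0.03 0.02 -0.07 0 0; -0.07 0.03 -0.11 0 0.03; -0.1 0.03 -0.15 0 0.06; -0.12 0.03 -0.19 0 0.087; -0.12 0.03 -0.2 0 0.087; -0.12 0.03 -0.2 0 0.087"}}

```text
time: 14.95
position: [0.4632, 0.1365, 0.2231]
tool_rot: [0.999, -0.048, 0.005, -0.001]
ft_force: [1.1, 0.6, 0.7]
grip_width: 0.026
grip_force: 0.0
```

```bash
python3 - <<'E'
from h import *
m,i=see('s5');woods(m,i,.032);
print('exp',c2w(-42.5,-25))
hsv=cv2.cvtColor(i,cv2.COLOR_BGR2HSV)
k=cv2.inRange(hsv,(3,110,60),(18,255,255))
for c in cv2.findContours(k,0,1)[0]:
    if cv2.contourArea(c)>800: 
        r=cv2.minAreaRect((plane(m,c.reshape(-1,2)+0.,.026)[:,:2]*1000).astype(np.float32));print('orange',c.reshape(-1,2).mean(0).round(),np.round(r[0],1),np.round(r[1],1),r[2])
cv2.imwrite('pics/s5c.png',cv2.resize(i[:270,150:550],None,fx=2,fy=2))
p=(471+.358*30,-278+.933*30+0)  # 30mm from rear end of long
print(p);to((491.1-.3616*25,-226.6-.9323*25,60),68.8)
E
```

```text
px [253.  67.] c [603.7 182.3] sz [51.5 85.5] ang 84.6
exp [604.4905221  180.02506064]
orange [ 16. 102.] [598.3 411.4] [41.  72.1] 23.503862380981445
orange [441.  73.] [576.3  16. ] [ 45.7 169.1] 2.260049819946289
orange [220. 127.] [549.7 221.7] [ 21.5 188. ] 84.60367584228516
orange [295.  10.] [648.6 138.7] [113.9  16.5] 84.47572326660156
(481.74, -250.01)
pos [0.4642 0.1363 0.2212] yaw -5.54 shift [0.0536 0.3829 0.1609] spin -74.3
```

View pics/s5c.png

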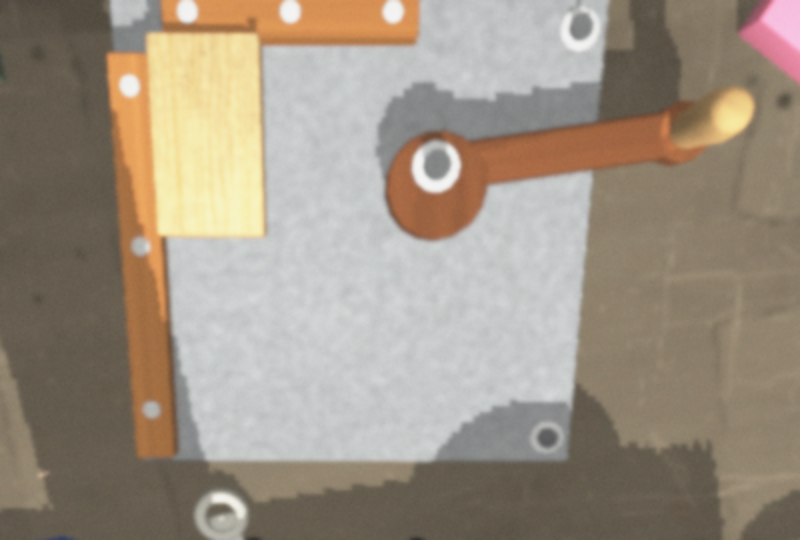

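The crop shows the short piece in the corner: fence side flush, end at the end stop (200,30), cam open. Short measured at (603.7,182.3), expected (604.5,180). Next, over to the long one.

>>> {"op": "servo_tool", "data": {"moves": "0.01 0.04 0 -7 0.087; 0.02 0.08 0 -14 0.087; 0.03 0.12 0 -21 0.087; 0.035 0.16 0 -28 0.087; 0.04 0.2 0 -35 0.087; 0.045 0.24 0 -42 0.087; 0.05 0.28 0 -49 0.087; 0.054 0.32 0 -56 0.087; 0.054 0.36 0 -63 0.087; 0.054 0.383 0.03 -70 0.087"}}

```text
time: 15.83
position: [0.4838, -0.2362, 0.1989]
tool_rot: [0.87, 0.492, 0.002, 0.004]
ft_force: [1.8, 0.7, 0.1]
grip_width: 0.0859
grip_force: 0.0
```

>>> {"op": "servo_tool", "data": {"moves": "0 0 0.04 -4.3 0.087; 0 0 0.08 -4.3 0.087; 0 0 0.08 -4.3 0.087; 0 0 0.08 -4.3 0.087"}}

```text
time: 16.17
position: [0.4796, -0.2309, 0.1143]
tool_rot: [0.853, 0.522, -0.001, -0.004]
ft_force: [-0.6, 0.4, 0.6]
grip_width: 0.0868
grip_force: 0.0
```

```bash
sed -i 's/^COR=.*/COR=np.array([648.4,202.6])/' h.py; python3 - <<'E'
from h import *
m,i=see('s6');woods(m,i,.022)
s=cams.camera_model('scene');print('red',plane(s,[(393,320)],.01),'tape',plane(s,[(337,302)],.01))
to((482.1,-249.9,3),68.8)
E
```

```text
px [ 58. 226.] c [ 320.1 -131.8] sz [90.6 96. ] ang 63.0
px [328. 222.] c [ 491.  -226.6] sz [110.   50.3] ang 68.8
red [[ 0.32993185 -0.26986416  0.01      ]] tape [[ 0.31971577 -0.13166795  0.01      ]]
pos [ 0.4814 -0.2319  0.1167] yaw 62.95 shift [-0.0158  0.009   0.1137] spin -5.8
```

>>> {"op": "servo_tool", "data": {"moves": "-0.016 0.009 0.02 -5.8 0.087; -0.016 0.009 0.05 -5.8 0.087; -0.016 0.009 0.08 -5.8 0.087; -0.016 0.009 0.08 -5.8 0.087"}}

```text
time: 16.55
position: [0.4817, -0.2496, 0.0358]
tool_rot: [0.825, 0.565, -0.0, -0.001]
ft_force: [-0.3, 0.1, 0.1]
grip_width: 0.0871
grip_force: 0.0
```

```bash
python3 - <<'E'
from h import *
to((482.1,-249.9,3),68.8)
E
```

```text
pos [ 0.4817 -0.2496  0.0358] yaw 68.79 shift [-0.0002  0.0006  0.0328] spin -0.0
```

>>> {"op": "servo_tool", "data": {"moves": "0 0 0.02 0 0.08; 0 0 0.032 0 0.07; 0 0 0.032 0 0.06; 0 0 0.032 0 0.04; 0 0 0.032 0 0.04; 0 0 0.032 0 0.04; 0 0 0.032 0 0.04; 0 0 0.032 0 0.04; 0 0 0.032 0 0.04; 0 0 0.032 0 0.04", "grip_force": 35}}

```text
time: 17.38
position: [0.4827, -0.2509, 0.0063]
tool_rot: [0.825, 0.565, 0.0, 0.001]
ft_force: [-1.4, 0.7, 7.2]
grip_width: 0.0499
grip_force: 35.0
```

>>> {"op": "servo_tool", "data": {"moves": "0 0 0 0 0.04; 0 0 0 0 0.04; 0 0 -0.03 0 0.04; 0 0 -0.06 0 0.04; 0 0 -0.09 0 0.04; 0 0 -0.12 0 0.04; 0 0 -0.12 0 0.04"}}

```text
time: 17.97
position: [0.4852, -0.2527, 0.1306]
tool_rot: [0.825, 0.565, 0.002, 0.005]
ft_force: [0.6, -0.5, -1.3]
grip_width: 0.0494
grip_force: 35.0
```

```bash
python3 - <<'E'
from h import *
p=c2w(-175,-77);print(p);to((p[0],p[1],130),-5.4)
E
```

```text
[466.82554234 142.72749942]
pos [ 0.4852 -0.2527  0.1306] yaw 68.76 shift [ 0.362  -0.1603 -0.0024] spin 74.2
```

>>> {"op": "servo_tool", "data": {"moves": "0.03 -0.014 0 7 0.04; 0.07 -0.03 0 14 0.04; 0.105 -0.047 0 21 0.04; 0.14 -0.062 0 28 0.04; 0.175 -0.078 0 35 0.04; 0.21 -0.093 0 42 0.04; 0.25 -0.11 0 49 0.04; 0.29 -0.128 0 56 0.04; 0.33 -0.146 0 63 0.04; 0.362 -0.16 0 70 0.04"}}

```text
time: 18.8
position: [0.465, 0.1175, 0.1246]
tool_rot: [0.999, 0.035, -0.001, -0.0]
ft_force: [1.6, -1.4, -1.1]
grip_width: 0.0498
grip_force: 35.0
```

>>> {"op": "servo_tool", "data": {"moves": "0 0 0 4.2 0.04; 0 0 0 4.2 0.04; 0 0 0 4.2 0.04"}}

```text
time: 19.05
position: [0.4655, 0.1161, 0.1246]
tool_rot: [1.0, 0.003, -0.0, 0.0]
ft_force: [0.0, 0.8, -0.2]
grip_width: 0.0495
grip_force: 35.0
```

```bash
python3 - <<'E'
from h import *
m,i=see('s7')
o=get_obs();woods(m,i,o['position'][2]+.018); woods(m,i,.032)
p=c2w(-175,-77);print(p);to((p[0],p[1],25),-5.4)
E
```

```text
px [317. 348.] c [444.5 115.3] sz [11.  48.5] ang 0.4
px [315. 249.] c [491.6 116.2] sz [49.1 48.2] ang 0.4
px [317. 146.] c [534.8 117.2] sz [19.9 47.6] ang 4.7
px [212.  53.] c [568. 154.] sz [28.3 34.8] ang 85.2
px [317. 348.] c [372.2 114.6] sz [19.5 85.9] ang 0.4
px [315. 249.] c [455.6 116.2] sz [87.1 85.4] ang 0.4
px [317. 146.] c [532.3 118. ] sz [35.3 84.4] ang 4.7
px [212.  53.] c [591.1 183.2] sz [50.2 61.6] ang 85.2
[466.82554234 142.72749942]
pos [0.4657 0.1154 0.1247] yaw 0.27 shift [ 0.0013 -0.0274  0.0997] spin 5.7
```

>>> {"op": "servo_tool", "data": {"moves": "0.001 -0.027 0.03 5.7 0.04; 0.001 -0.027 0.06 5.7 0.04; 0.001 -0.027 0.08 5.7 0.04; 0.001 -0.027 0.09 5.7 0.04; 0.001 -0.027 0.095 5.7 0.04; 0.001 -0.027 0.1 5.7 0.04; 0.001 -0.027 0.1 5.7 0.04; 0.001 -0.027 0.1 5.7 0.04"}}

```text
time: 19.77
position: [0.4676, 0.1424, 0.0257]
tool_rot: [0.999, -0.048, 0.001, -0.0]
ft_force: [0.2, -0.4, -0.2]
grip_width: 0.0496
grip_force: 35.0
```

```bash
python3 - <<'E'
from h import *
m,i=see('s8');woods(m,i,.034)
o=get_obs();print(w2c(o['position']*1000),o['ft_force'].round(1));p=c2w(-175,-77);to((p[0],p[1],18),-5.4)
E
```

```text
px [317. 348.] c [440.4 144.3] sz [51.9 11.7] ang 84.5
px [315. 251.] c [490.4 140.5] sz [50.5 53.1] ang 85.4
px [304. 151.] c [533.2 141.6] sz [40.1 30.9] ang 87.6
[-174.17733961  -77.08220438] [-0.9  0.1 -0.5]
pos [0.4676 0.1426 0.0259] yaw -5.54 shift [-0.0008 -0.0001  0.0079] spin -0.1
```

>>> {"op": "servo_tool", "data": {"moves": "0 0 0.003 0 0.04; 0 0 0.005 0 0.04; 0 0 0.007 0 0.04; 0 0 0.007 0 0.04"}}

```text
time: 20.15
position: [0.4672, 0.1429, 0.0184]
tool_rot: [0.999, -0.048, 0.0, -0.0]
ft_force: [0.4, -0.6, 1.5]
grip_width: 0.0496
grip_force: 35.0
```

>>> {"op": "servo_tool", "data": {"moves": "0.008 0 0 0 0.04; 0.016 0 0 0 0.04; 0.023 0 0 0 0.04; 0.03 0 0 0 0.04; 0.037 0 0 0 0.04; 0.043 0 0 0 0.04; 0.045 0 0 0 0.04; 0.045 0 0 0 0.04"}}

```text
time: 20.82
position: [0.5115, 0.1385, 0.0183]
tool_rot: [0.999, -0.048, -0.0, 0.0]
ft_force: [-1.8, 0.0, 5.3]
grip_width: 0.0495
grip_force: 35.0
```

```bash
python3 - <<'E'
from h import *
m,i=see('s9');woods(m,i,.034)
o=get_obs();print(w2c(o['position']*1000),o['position'],o['ft_force'].round(1),o['moment'].round(2))
E
```

```text
px [317. 348.] c [489.1 140. ] sz [49.9 11.2] ang 84.5
px [310. 252.] c [536.2 136.5] sz [48.  48.7] ang 84.5
px [308. 146.] c [580.6 137.1] sz [38. 24.] ang 84.5
px [225. 148.] c [582.8 167. ] sz [16.8 41.1] ang 81.5
[-130.08739248  -76.94852626] [0.51153631 0.13847405 0.01833797] [-2.3  0.2  5.2] [-0.07  0.38 -0.07]
```

>>> {"op": "servo_tool", "data": {"moves": "0.006 0 0 0 0.04; 0.012 0 0 0 0.04; 0.018 0 0 0 0.04; 0.022 0 0 0 0.04; 0.022 0 0 0 0.04"}}

```text
time: 21.28
position: [0.5339, 0.1364, 0.0183]
tool_rot: [0.999, -0.048, 0.0, -0.0]
ft_force: [-1.2, 0.1, 5.0]
grip_width: 0.0494
grip_force: 35.0
```

>>> {"op": "servo_tool", "data": {"moves": "0 0 0 0 0.05; 0 0 0 0 0.06; 0 0 0 0 0.06; 0 0 0 0 0.06; 0 0 0 0 0.06; 0 0 -0.03 0 0.06; 0 0 -0.06 0 0.03; -0.04 0 -0.06 0 0; -0.06 0 -0.06 0 0; -0.06 0 -0.06 0 0"}}

```text
time: 22.12
position: [0.4672, 0.1424, 0.078]
tool_rot: [0.999, -0.048, -0.004, 0.0]
ft_force: [-0.7, -1.0, -0.1]
grip_width: 0.0411
grip_force: 0.0
```

```bash
python3 - <<'E'
from h import *
m,i=see('s10');woods(m,i,.034)
o=get_obs();print(w2c(o['position']*1000),o['position'],o['ft_force'].round(1),o['grip_width'])
E
```

```text
px [323. 117.] c [548.5 134.4] sz [50.1 86.4] ang 84.6
px [216.  53.] c [585.4 183.1] sz [50.3 50.6] ang 84.1
[-171.0064259   -76.98759306] [0.47080192 0.14235708 0.07809514] [-0.  -0.4  0.6] 0.036916321368589806
```

>>> {"op": "servo_tool", "data": {"moves": "0 0 0.01 0 0; 0 0 0.02 0 0; 0 0 0.03 0 0; 0 0 0.045 0 0; 0 0 0.06 0 0; 0 0 0.06 0 0; 0.01 0 0.06 0 0; 0.02 0 0.06 0 0; 0.028 0 0.06 0 0; 0.034 0 0.06 0 0"}}

```text
time: 23.0
position: [0.5104, 0.1387, 0.0187]
tool_rot: [0.999, -0.048, 0.002, -0.0]
ft_force: [-0.4, 0.2, -0.9]
grip_width: 0.0004
grip_force: 0.2
```

>>> {"op": "servo_tool", "data": {"moves": "0.003 0 0 0 0; 0.006 0 0 0 0; 0.009 0 0 0 0; 0.012 0 0 0 0; 0.014 0 0 0 0; 0.015 0 0 0 0; 0.015 0 0 0 0"}}

```text
time: 23.58
position: [0.521, 0.1375, 0.018]
tool_rot: [0.999, -0.048, -0.002, 0.0]
ft_force: [-3.7, 0.4, 3.0]
grip_width: 0.0004
grip_force: 2.1
```

```bash
python3 - <<'E'
from h import *
o=get_obs();print(w2c(o['position']*1000),o['position'],o['ft_force'].round(1),o['grip_width'])
E
```

```text
[-120.53938532  -76.96705946] [0.52103859 0.13754047 0.01799096] [-3.7  0.4  3. ] 0.0003685969490842913
```

>>> {"op": "servo_tool", "data": {"moves": "0.001 0 0 0 0; 0.003 0 0 0 0; 0.005 0 0 0 0; 0.005 0 0 0 0"}}

```text
time: 23.92
position: [0.521, 0.1374, 0.0177]
tool_rot: [0.999, -0.048, -0.007, 0.0]
ft_force: [-10.5, 1.1, 9.4]
grip_width: 0.0005
grip_force: 5.6
```

>>> {"op": "servo_tool", "data": {"moves": "-0.01 0 0 0 0; -0.02 0 -0.03 0 0; -0.04 0 -0.07 0 0; -0.06 0 -0.11 0 0; -0.06 0 -0.15 0 0; -0.06 0 -0.19 0 0; -0.06 0 -0.19 0 0"}}

```text
time: 24.5
position: [0.4739, 0.1433, 0.2155]
tool_rot: [0.999, -0.048, 0.01, -0.001]
ft_force: [1.4, 0.1, -0.4]
grip_width: 0.0007
grip_force: 0.0
```

```bash
python3 - <<'E'
from h import *
m,i=see('s11')
hsv=cv2.cvtColor(i,cv2.COLOR_BGR2HSV)
k=cv2.inRange(hsv,(15,30,190),(35,140,255))
for c in cv2.findContours(k,0,1)[0]:
    if cv2.contourArea(c)>1500:
        w=plane(m,c.reshape(-1,2)+0.,.033)[:,:2]*1000
        q=np.array([w2c(a) for a in w]);print(c.reshape(-1,2).mean(0),'cx',q[:,0].min().round(1),q[:,0].max().round(1),'cy',q[:,1].min().round(1),q[:,1].max().round(1))
# knob (beige) & bolt
k=cv2.inRange(hsv,(10,60,150),(30,200,255))
for c in cv2.findContours(k,0,1)[0]:
    if cv2.contourArea(c)>150: print('k',c.reshape(-1,2).mean(0).round(),cv2.contourArea(c))
to((584.2,-39,120),90)
E
```

```text
[261.01298701  79.37012987] cx -85.5 -0.0 cy -50.2 0.9
[319.52892562  92.49311295] cx -110.1 0.8 cy -103.2 -52.0
k [558. 356.] 241.5
k [578. 296.] 502.5
k [425.  97.] 3332.0
k [73. 32.] 1955.0
k [276. 106.] 19246.0
pos [0.4726 0.1431 0.2131] yaw -5.5 shift [0.127  0.1708 0.0946] spin -95.5
```

Both seated: short x -85.5..0, y -50..0; long x -110..0 and y -103..-52, with a 2 mm gap for the cam to close. Next, to the knob.

>>> {"op": "servo_tool", "data": {"moves": "0.02 0.03 0 -7 0.05; 0.04 0.06 0 -14 0.05; 0.06 0.08 0 -21 0.05; 0.08 0.1 0 -28 0.05; 0.1 0.13 0 -35 0.05; 0.127 0.15 0.02 -42 0.06; 0.127 0.171 0.04 -49 0.06; 0.127 0.171 0.06 -56 0.06; 0.127 0.171 0.07 -63 0.06; 0.127 0.171 0.07 -70 0.06"}}

```text
time: 25.38
position: [0.5757, -0.0403, 0.1333]
tool_rot: [0.845, 0.535, -0.002, -0.002]
ft_force: [-0.7, 0.2, -0.3]
grip_width: 0.0571
grip_force: 0.0
```

>>> {"op": "servo_tool", "data": {"moves": "0 0 0 -7 0.06; 0 0 0 -14 0.06; 0 0 0 -21 0.06; 0 0 0 -25.5 0.06; 0 0 0 -25.5 0.06; 0 0 0 -25.5 0.06"}}

```text
time: 25.88
position: [0.5777, -0.0399, 0.1367]
tool_rot: [0.708, 0.706, -0.0, -0.0]
ft_force: [-0.7, 1.3, 0.6]
grip_width: 0.0597
grip_force: 0.0
```

```bash
python3 - <<'E'
from h import *
m,i=see('s12')
to((584.2,-38.5,42),90)
k=proj(m,[[.5842,-.0385,.076],[.5842,-.0385,.035]]);print(k)
cv2.imwrite('pics/s12c.png',i)
E
```

```text
pos [ 0.5777 -0.0398  0.137 ] yaw 89.86 shift [0.0013 0.0066 0.095 ] spin -0.1
[[326.86636521 249.24885296]
 [325.50951129 233.13111689]]
```

View pics/s12c.png

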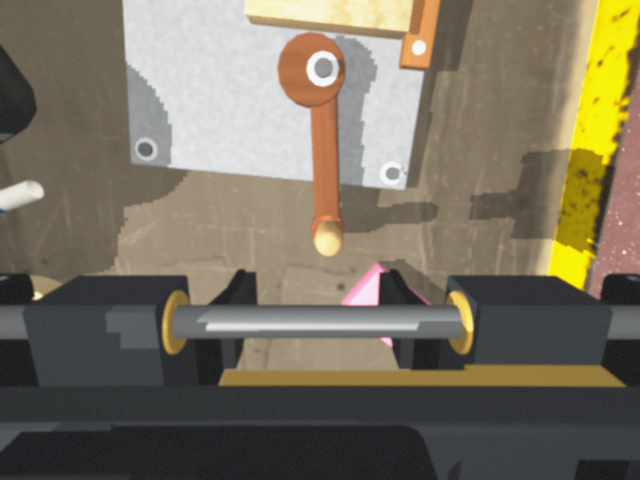

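The wrist view shows the knob top at (328,240), a few mm nearer the pivot than estimated; it lies between the fingers, and pink (375,295) is below tip height. Descend and grip lightly.

>>> {"op": "servo_tool", "data": {"moves": "0.004 0.006 0.03 0 0.06; 0.004 0.006 0.06 0 0.06; 0.004 0.006 0.085 0 0.06; 0.004 0.006 0.095 0 0.05; 0.004 0.006 0.095 0 0.04; 0.004 0.006 0.095 0 0.02; 0.004 0.006 0.095 0 0.01; 0.004 0.006 0.095 0 0.01; 0.004 0.006 0.095 0 0.01; 0.004 0.006 0.095 0 0.01", "grip_force": 15}}

```text
time: 26.77
position: [0.5847, -0.0359, 0.0443]
tool_rot: [0.707, 0.707, 0.001, 0.001]
ft_force: [1.3, -0.3, 0.7]
grip_width: 0.0211
grip_force: 0.6
```

>>> {"op": "servo_tool", "data": {"moves": "0 0 0 0 0.01; 0 0 0 0 0.01; 0 0 0 0 0.01; 0 0 0 0 0.01"}}

```text
time: 27.1
position: [0.5848, -0.036, 0.0441]
tool_rot: [0.707, 0.707, 0.001, 0.001]
ft_force: [-0.4, -1.1, 5.6]
grip_width: 0.0193
grip_force: 15.0
```

```bash
python3 - <<'E'
from h import *
o=get_obs();P=o['position'][:2]*1000;piv=c2w(-55,-130.8);d=P-piv
print(o['position'],o['grip_width'],o['ft_force'].round(1),'piv',piv,'r',np.hypot(*d),'ang in jig',np.degrees(np.arctan2(d@EY,d@EX)))
R=yaw();a0=np.arctan2(d[1],d[0])
for s in range(0,106,7):
    a=a0-np.radians(s);t=piv+115*np.array([np.cos(a),np.sin(a)])-P
    print(s,(R.T@np.r_[t/1000,0]).round(4))
E
```

```text
[ 0.58483271 -0.03600815  0.04413211] 0.019335621219281316 [-0.4 -1.1  5.6] piv [581.11658466  77.67369364] r 113.7425603636923 ang in jig -82.62773731319375
0 [-0.0013  0.      0.    ]
7 [-0.0009 -0.014  -0.    ]
14 [ 0.0012 -0.0279 -0.0001]
21 [ 0.005  -0.0414 -0.0001]
28 [ 0.0104 -0.0544 -0.0001]
35 [ 0.0173 -0.0666 -0.0002]
42 [ 0.0257 -0.0778 -0.0002]
49 [ 0.0354 -0.088  -0.0002]
56 [ 0.0463 -0.0969 -0.0003]
63 [ 0.0581 -0.1044 -0.0003]
70 [ 0.0708 -0.1105 -0.0003]
77 [ 0.0841 -0.1149 -0.0003]
84 [ 0.0979 -0.1177 -0.0004]
91 [ 0.1119 -0.1187 -0.0004]
98 [ 0.1259 -0.1181 -0.0004]
105 [ 0.1398 -0.1158 -0.0004]
```

>>> {"op": "servo_tool", "data": {"moves": "0 -0.014 0 7 0.01; 0.002 -0.028 0 14 0.01; 0.006 -0.041 0 21 0.01; 0.011 -0.054 0 28 0.01; 0.018 -0.066 0 35 0.01; 0.026 -0.077 0 42 0.01; 0.036 -0.087 0 49 0.01; 0.047 -0.096 0 56 0.01; 0.058 -0.104 0 63 0.01; 0.058 -0.104 0 63 0.01"}}

```text
time: 27.93
position: [0.4809, 0.0239, 0.0441]
tool_rot: [0.973, 0.231, 0.002, 0.0]
ft_force: [1.4, 1.3, 6.5]
grip_width: 0.0194
grip_force: 15.0
```

```bash
cat > k.py <<'E'
from h import *
o=get_obs();P=o['position'][:2]*1000;piv=c2w(-55,-130.8);d=P-piv
print(o['position'],o['grip_width'],o['ft_force'].round(1),'r',np.hypot(*d),'ang in jig',np.degrees(np.arctan2(d@EY,d@EX)))
R=yaw();a0=np.arctan2(d[1],d[0]);r=np.hypot(*d)
for s in range(0,50,6):
    a=a0-np.radians(s);t=piv+r*np.array([np.cos(a),np.sin(a)])-P
    print(s,(R.T@np.r_[t/1000,0]).round(4))
E
python3 k.py
```

```text
[0.48087019 0.02389838 0.04409392] 0.01935250434507116 [1.4 1.3 6.5] r 113.7590613895553 ang in jig -146.28949204484712
0 [ 0. -0.  0.]
6 [ 0.0003 -0.0119 -0.    ]
12 [ 0.0019 -0.0237 -0.    ]
18 [ 0.0047 -0.0353 -0.    ]
24 [ 0.0087 -0.0465 -0.0001]
30 [ 0.0138 -0.0572 -0.    ]
36 [ 0.02   -0.0674 -0.    ]
42 [ 0.0273 -0.0768 -0.    ]
48 [ 0.0355 -0.0855 -0.    ]
```

Following the arc as planned; 34° to go.

>>> {"op": "servo_tool", "data": {"moves": "0 -0.012 0 6 0.01; 0.002 -0.024 0 12 0.01; 0.005 -0.035 0 18 0.01; 0.009 -0.046 0 24 0.01; 0.011 -0.052 0 27 0.01; 0.014 -0.057 0 30 0.01; 0.016 -0.061 0 32 0.01; 0.018 -0.065 0 34 0.01; 0.018 -0.065 0 34 0.01; 0.018 -0.065 0 34 0.01", "grip_force": 20}}

```text
time: 28.77
position: [0.4672, 0.0859, 0.0439]
tool_rot: [0.998, -0.06, 0.001, 0.002]
ft_force: [-1.6, -13.2, 9.1]
grip_width: 0.0195
grip_force: 20.0
```

```bash
python3 k.py
```

```text
[0.46721361 0.08589441 0.04394432] 0.019546683093766545 [ -1.6 -13.2   9.1] r 114.19924724997225 ang in jig -178.62804779414398
0 [-0. -0. -0.]
6 [ 0.0001 -0.012  -0.    ]
12 [ 0.0014 -0.0238 -0.0001]
18 [ 0.0039 -0.0355 -0.0001]
24 [ 0.0076 -0.0469 -0.0001]
30 [ 0.0125 -0.0578 -0.0002]
36 [ 0.0186 -0.0681 -0.0002]
42 [ 0.0256 -0.0777 -0.0002]
48 [ 0.0337 -0.0866 -0.0002]
```

>>> {"op": "servo_tool", "data": {"moves": "0 -0.002 0 0 0.01; 0 -0.004 0 1 0.01; 0 -0.005 0 2 0.01; 0 -0.005 0 2 0.01; 0 -0.005 0 2 0.01"}}

```text
time: 29.18
position: [0.4676, 0.0897, 0.044]
tool_rot: [0.997, -0.077, 0.001, 0.003]
ft_force: [-1.8, -19.5, 10.1]
grip_width: 0.0193
grip_force: 20.0
```

```bash
python3 k.py | head -1
```

```text
[0.46764555 0.08971445 0.04397418] 0.01928673245662965 [ -1.8 -19.5  10.1] r 114.1080898469427 ang in jig 179.44283732400208
```

>>> {"op": "servo_tool", "data": {"moves": "0 -0.001 0 0 0.01; 0 -0.002 0 0 0.01; 0 -0.003 0 0 0.01; 0 -0.004 0 0 0.01; 0 -0.004 0 0 0.01"}}

```text
time: 29.6
position: [0.4675, 0.0903, 0.0439]
tool_rot: [0.997, -0.074, -0.0, 0.005]
ft_force: [-2.9, -37.7, 8.9]
grip_width: 0.0198
grip_force: 20.0
```

```bash
python3 k.py | head -1
```

```text
[0.46753946 0.09033276 0.04388729] 0.019831582209798408 [ -2.9 -37.7   8.9] r 114.28042326652194 ang in jig 179.14018242823911
```

End of travel reached: force rose to 38 N with no further motion. Relieve, open, retreat and check.

>>> {"op": "servo_tool", "data": {"moves": "0 0.003 0 0 0.01; 0 0.005 0 0 0.03; 0 0.005 0 0 0.05; 0 0.005 0 0 0.05; 0 0.005 0 0 0.05; 0 0.005 0 0 0.05; 0 0.005 0 0 0.05"}}

```text
time: 30.18
position: [0.4666, 0.0929, 0.0429]
tool_rot: [0.997, -0.078, -0.0, -0.0]
ft_force: [-0.2, -0.4, -0.7]
grip_width: 0.0474
grip_force: 0.0
```

>>> {"op": "servo_tool", "data": {"moves": "0 0 -0.03 0 0.05; 0 0 -0.07 0 0.05; 0 0 -0.11 0 0.05; 0 0 -0.15 0 0.05; -0.03 0 -0.18 0 0.05; -0.05 0 -0.2 0 0.05; -0.05 0 -0.2 0 0.05"}}

```text
time: 30.77
position: [0.415, 0.1014, 0.2464]
tool_rot: [0.997, -0.078, 0.002, -0.0]
ft_force: [0.3, -0.2, -0.2]
grip_width: 0.0496
grip_force: 0.0
```

```bash
python3 - <<'E'
from h import *
print(get_obs()['position'])
m,i=see('s13')
hsv=cv2.cvtColor(i,cv2.COLOR_BGR2HSV)
k=cv2.inRange(hsv,(15,30,190),(35,140,255))
for c in cv2.findContours(k,0,1)[0]:
    if cv2.contourArea(c)>300:
        q=np.array([w2c(a) for a in plane(m,c.reshape(-1,2)+0.,.033)[:,:2]*1000]);print('wood',c.reshape(-1,2).mean(0).round(),'cx',q[:,0].min().round(1),q[:,0].max().round(1),'cy',q[:,1].min().round(1),q[:,1].max().round(1))
k=cv2.inRange(hsv,(3,130,60),(14,255,255))
piv=c2w(-55,-130.8)
for c in cv2.findContours(k,0,1)[0]:
    if cv2.contourArea(c)>400: 
        r=cv2.minAreaRect((plane(m,c.reshape(-1,2)+0.,.032)[:,:2]*1000).astype(np.float32));print('orange',c.reshape(-1,2).mean(0).round(),np.round(r[0],1),np.round(r[1],1),round(r[2],1),'c',w2c(r[0]).round(1))
E
```

```text
[0.41497842 0.10140516 0.24635606]
wood [537. 246.] cx -327.8 -243.5 cy -408.3 -313.7
wood [233.  47.] cx -112.0 -19.0 cy -101.0 0.9
orange [313.  81.] [538.9  91.6] [ 43.1 131.1] 82.7 c [ -98.3 -120.9]
orange [177.  94.] [543.9 219.4] [ 20.9 175.6] 84.5 c [-105.6    6.7]
```

>>> {"op": "servo_tool", "data": {"moves": "0.03 0 0 0 0.05; 0.06 -0.01 0 0 0.05; 0.08 -0.02 0 0 0.05; 0.08 -0.02 0 0 0.05; 0.08 -0.02 0 0 0.05"}}

```text
time: 31.23
position: [0.5004, 0.1075, 0.2412]
tool_rot: [0.997, -0.078, -0.001, 0.0]
ft_force: [-0.7, 0.4, -0.4]
grip_width: 0.0497
grip_force: 0.0
```

```bash
python3 - <<'E'
from h import *
print(get_obs()['position'])
m,i=see('s14')
hsv=cv2.cvtColor(i,cv2.COLOR_BGR2HSV)
k=cv2.inRange(hsv,(15,30,190),(35,140,255))
# edge positions along rows: sample lines in jig frame, top plane of each piece
def prof(y,z,xs):
    X=np.array([np.r_[c2w(x,y)/1000,z] for x in xs]);p=proj(m,X).round().astype(int)
    ok=[(0<=v<480 and 0<=u<640 and k[v,u]>0) for u,v in p];xs=xs[np.array(ok)];return (xs.min(),xs.max()) if len(xs) else None
xs=np.arange(-140,12,.5)
for y,z in((-15,.032),(-35,.032),(-62,.034),(-75,.034),(-88,.034)): print(y,prof(y,z,xs))
for x in(-20,-40,-70,-80):
    ys=np.arange(-125,8,.5);p=proj(m,np.array([np.r_[c2w(x,y)/1000,.033] for y in ys])).round().astype(int)
    w=[float(y) for y,(u,v) in zip(ys,p) if k[v,u]>0];g=[y for y,(u,v) in zip(ys,p) if -60<y<-40 and k[v,u]==0];print(x,min(w),max(w),'gap px',g)
kk=cv2.inRange(hsv,(3,130,60),(14,255,255))
for c in cv2.findContours(kk,0,1)[0]:
    if cv2.contourArea(c)>400:
        r=cv2.minAreaRect((plane(m,c.reshape(-1,2)+0.,.03)[:,:2]*1000).astype(np.float32));print('orange',np.round(r[0],1),np.round(r[1],1),round(r[2],1),'c',w2c(r[0]).round(1))
s=cams.camera_model('side');j=cams.camera('side');h2=cv2.cvtColor(j,cv2.COLOR_BGR2HSV)
g=cv2.inRange(h2[255:330,200:250],(60,80,40),(95,255,255));ys,xx=np.nonzero(g);print('bottle green centre now',xx.mean()+200,ys.mean()+255)
h0=cv2.cvtColor(cv2.imread('pics/side0.png'),cv2.COLOR_BGR2HSV);ys,xx=np.nonzero(cv2.inRange(h0[255:330,200:250],(60,80,40),(95,255,255)));print('before',xx.mean()+200,ys.mean()+255)
E
```

```text
[0.50038066 0.10754238 0.24115437]
-15 (np.float64(-84.5), np.float64(11.5))
-35 (np.float64(-84.5), np.float64(0.5))
-62 (np.float64(-109.5), np.float64(11.5))
-75 (np.float64(-109.0), np.float64(0.5))
-88 (np.float64(-110.0), np.float64(0.0))
-20 -99.5 1.0 gap px []
-40 -100.0 1.0 gap px []
-70 -100.5 0.5 gap px []
-80 -100.0 1.0 gap px []
orange [591.8 399.7] [45.5 31.8] 75.5 c [-75.2 190.8]
orange [534.4  91.9] [ 43.3 141.2] 83.4 c [-102.9 -121.1]
orange [549.8 219.8] [ 20.6 185.7] 84.6 c [-99.8   7.7]
orange [652.6 137.7] [112.6  20. ] 82.8 c [ 10.4 -64.2]
bottle green centre now 225.22727272727272 304.96022727272725
before 224.79781420765028 304.9945355191257
```

Short: -84.5..0.5, long: -109.5..0.5, no gap between them, lever at its end, bottle unmoved. Handing in.

```bash
python3 -c "
from rig import job;print(job.hand_in())"
```

```text
the job is handed in; nothing more can be done
None
```

I handed the job in at about 31 s of the 72 s: the short offcut is seated in the corner, the long one is beside it against the end stop with no visible gap, the cam lever is at the end of its travel, and the glue bottle hasn't moved; `hand_in()` returned no verdict.

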